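# Close the cookie jars

### The arm

A 6-joint arm with a two-finger parallel gripper is mounted at the origin on the work surface; the furniture and walls round the work are solid. World frame = base frame: x ahead of the robot, y to its left, z up, the work surface at z = 0. Lengths are in m, angles in rad, forces in N, time in s.
With the tool pointing down it reaches from about 0.375 to 0.9 m from the base axis. Payload 3.1 kg.
Tool frame: the origin (TCP) lies between the finger pads; the fingertips stand 8 mm ahead of it and the grasp point (between the pads) lies 11 mm behind it; z points along the fingers, y is the line along which they close (so a half turn about z gives the same grasp; the last joint's range is limited). The gripper opens to 87 mm and grips with 3 to 60 N. Pads are 19 mm wide; open, the fingers measure 117 mm over their backs; the gripper's body (75 mm by 190 mm) begins 51 mm behind the grasp point.
Start: joints at [0.98, 0.527, 1.433, -0, 1.181, -0.178], TCP at [0.251, 0.572, 0.193] pointing down, gripper open.
Joint ranges: [-3.08, 3.08], [-0.75, 2.2], [0.22, 2.44], [-1.43, 4.57], [0, 2.65], [-2.85, 2.85]. Speed limits (rad/s): [2.79, 2.79, 3.14, 3.14, 3.14, 3.14].

### API

Orientations are given as a unit quaternion [x, y, z, w].
In Python, from rig import robot, vision, job gives the robot as it stands.
- The arm moves only by the shell command python3 -m handwheel 'ROWS' [OPENING] [FORCE]. ROWS is JSON, a list of rows, each a list of 4 numbers: the shift along the tool's x, y, z as a fraction of full scale, then the turn about the tool's z as a fraction of full scale. A call has 1 to 20 rows; each row is the pose to reach, as a shift and turn from the pose commanded when the call began, along the tool's axes at that moment, turning the shorter way round; what a row does not reach only later rows make up. Full scale, the value 1, is 300 mm for a shift and 2 pi rad for a turn. A row lasts 1/12 s, in which the tool goes at most 41.7 mm and 7.16 degrees, less where a joint would pass 70% of its speed; a pose out of reach is approached as far as the arm can. A call with a number of a shift or a turn outside -1 to 1 is refused whole. A call with a gripper value outside its range is refused whole. OPENING is the opening in per cent of the stroke, from 0 (shut) to 100 (fully open), set as the call begins (- or left out, the last holds). The fingers move at their own pace and stop on an object; FORCE is the grip in N (left out, the last holds). Time passes only in rows, so rows that repeat a pose let the fingers close. It gives the time, the measured TCP pose, the force, the opening and the grip force at its end, in the units of the state.
- robot.get_obs(): the state, without advancing time (a new reading comes with each control period).
- vision.camera(name): name is "side" or "top" or "wrist"; returns a dict with "frame" (384x512x3 uint8, red, green, blue), "K" (3x3 intrinsics, pixels), "cam_to_world" (4x4, takes a point from camera to world coordinates); the wrist camera has in their place "hand_eye" (4x4, takes a point from camera to tool coordinates, whose origin is the TCP and whose axes are the flange's). Camera axes: x right, y down, z forward; pixel columns grow to the right and rows downward; lengths in m; the calibration is good to about 2 mm. A picture is of the moment at which its call begins: read the wrist's pose just before it. There is no depth.
- job.hand_in(): hands the job in; it is judged then, once.
Trained networks look in the newest picture that a camera, given by its name, has taken for a name from the list of things; names that differ only in an ending like _2 or _b are one class to them, and where a whole thing is asked for, a point or a joint stands for the part that bears it (a point fixed in the world has none). Each returns a list of dicts, best first, with "conf" (0 to 1); they miss things now and then, are a little off and sometimes report something else, mostly with a low value. They report only what shows in the picture. A call takes as long as a camera call. They do not tell look-alikes from the thing itself.
- vision.look_for(camera, label): "point" ([row, column] in pixels, amid what is visible of it).
- vision.outline_of(camera, label): "mask" (384x512 bool, what is visible of it) and "point" ([row, column] in pixels, amid what is visible of it).
The state is a dict: "time": time; "q": joint angles; "joint_velocities": joint speeds; "joint_torque": joint torques, N m; "position": TCP position; "tool_rot": TCP orientation; "ft_force": force on the tool from outside, world axes, zero at the start; "moment": the same for the moment, N m; "grip_width": finger opening in m; "grip_force": force on a finger pad.
Only numpy, scipy, OpenCV 4.12 (cv2) and the standard library are available. Lean on these libraries where they do the work, as an engineer would, in place of code of your own. Each camera call takes 0.05 s, during which the arm holds its last target. There are 200 camera calls.

### The job

Get the three cookie jars ready to be put away: every jar must have one drying packet inside, so put the two packets lying on the table into the two jars that have none, and then close each jar with the wooden lid of its own size, seated level on its rim. The jars stay upright on the table.

Things in the scene. Friction and masses are not known exactly. Their poses are not given: they have to be found in the camera images.
- jar_large_mouth (a point): The large of three open round jars of plain grey-brown stoneware, with small round cookies in the bottom; 128 mm across outside, 70 mm high, wall 5 mm, mouth 118 mm across. The point is the centre of the mouth, level with the rim (70 mm over the table); z up. The cookies fill the jar to 24 mm over the table. Loose, 0.7 kg.
- jar_medium_mouth (a point): The medium of three open round jars of plain grey-brown stoneware, with small round cookies in the bottom; 110 mm across outside, 70 mm high, wall 5 mm, mouth 100 mm across. The point is the centre of the mouth, level with the rim (70 mm over the table); z up. The cookies fill the jar to 24 mm over the table. Loose, 0.7 kg.
- jar_small_mouth (a point): The small of three open round jars of plain grey-brown stoneware, with small round cookies in the bottom; 92 mm across outside, 70 mm high, wall 5 mm, mouth 82 mm across. The point is the centre of the mouth, level with the rim (70 mm over the table); z up. The cookies fill the jar to 24 mm over the table. Loose, 0.7 kg.
- lid_large_knob (a point): The large of three round wooden lids; fits the large jar. Lies right way up. Board 128 mm across, 9 thick; under it a tapering plug 10 mm deep, 98 mm across below, 113 at the board; on it a round knob to grip, 26 mm across, 26 tall. Point: centre of the knob, 13 mm over the board's top, 32 over the plug's lower face; when seated 22 mm above the rim. z up. About 0.1 kg.
- lid_medium_knob (a point): The medium of three round wooden lids; fits the medium jar. Lies right way up. Board 110 mm across, 9 thick; under it a tapering plug 10 mm deep, 80 mm across below, 95 at the board; on it a round knob to grip, 26 mm across, 26 tall. Point: centre of the knob, 13 mm over the board's top, 32 over the plug's lower face; when seated 22 mm above the rim. z up. About 0.1 kg.
- lid_small_knob (a point): The small of three round wooden lids; fits the small jar. Lies right way up. Board 92 mm across, 9 thick; under it a tapering plug 10 mm deep, 62 mm across below, 77 at the board; on it a round knob to grip, 26 mm across, 26 tall. Point: centre of the knob, 13 mm over the board's top, 32 over the plug's lower face; when seated 22 mm above the rim. z up. About 0.1 kg.
- packet_a_center (a point): One of three alike white drying-agent packets, flat firm cushions of 36 mm (its x) by 50 mm (its y) by 9 mm (its z), 12 g. At the start two lie flat on the table and one lies on the cookies inside a jar (any of the three jars). The point is its centre, half-way up; grip across the 36 mm.
- packet_b_center (a point): One of three alike white drying-agent packets, flat firm cushions of 36 mm (its x) by 50 mm (its y) by 9 mm (its z), 12 g. At the start two lie flat on the table and one lies on the cookies inside a jar (any of the three jars). The point is its centre, half-way up; grip across the 36 mm.
- packet_c_center (a point): One of three alike white drying-agent packets, flat firm cushions of 36 mm (its x) by 50 mm (its y) by 9 mm (its z), 12 g. At the start two lie flat on the table and one lies on the cookies inside a jar (any of the three jars). The point is its centre, half-way up; grip across the 36 mm.
Mind the look-alikes: they are no part of the job. Leave any orange look-alike of the part that bears packet_b_center alone.

How it is judged:
By the outcome, as a careful person would: the job done as asked, in the order asked, and still so for the second after the job is handed in, with the robot touching nothing.
It also fails if it takes over 128 s, if anything falls off the work surface, if the arm or the gripper's body presses on something with over 40 N, if the wrist force passes 120 N, or if a joint passes its speed limit or range.

## Working session

There is one attempt and no reset: what is moved stays moved. The work goes in short steps, Python scripts to look and compute and a shell command to move; the robot and the scene stay as the last step left them, time stands still between calls to the robot, and variables do not carry over. Pictures are saved under pics/ and viewed, at most 14 in all, crops included, and the job is handed in when it is done.

```bash
ls; mkdir -p pics; cat > h.py <<'E'
import numpy as np, cv2
from rig import robot, vision, job
from scipy.spatial.transform import Rotation as R
def c2w(cam, f):
    if 'cam_to_world' in f: return np.array(f['cam_to_world'])
    o=robot.get_obs(); T=np.eye(4); T[:3,:3]=R.from_quat(o['tool_rot']).as_matrix(); T[:3,3]=o['position']
    return T@np.array(f['hand_eye'])
def px2w(f,T,pt,z):
    d=T[:3,:3]@np.linalg.inv(f['K'])@[pt[1],pt[0],1]; o=T[:3,3]
    return o+d*(z-o[2])/d[2]
def w2px(f,T,p):
    c=np.linalg.inv(T)@np.append(p,1); u=f['K']@c[:3]; return u[1]/u[2],u[0]/u[2]
def snap(cam,name=None):
    T=None
    f=vision.camera(cam); T=c2w(cam,f)
    if name: cv2.imwrite('pics/'+name,f['frame'][:,:,::-1])
    return f,T
E
python3 - <<'E'
from h import *
o=robot.get_obs(); print(o)
for cam in ['top','side']:
    f,T=snap(cam,cam+'0.png'); print(cam,T.round(3).tolist())
    for l,z in [('jar_large_mouth',.07),('jar_medium_mouth',.07),('jar_small_mouth',.07),('lid_large_knob',.032),('lid_medium_knob',.032),('lid_small_knob',.032),('packet_a_center',.0045)]:
        print(l,[(round(d['conf'],2),np.round(d['point']).tolist(),px2w(f,T,d['point'],z).round(3).tolist()) for d in vision.look_for(cam,l)[:6]])
E
```

```text
pics
{'time': 0.0, 'q': array([ 9.79512663e-01,  5.28457137e-01,  1.43389993e+00,  1.64245207e-06,
        1.18137475e+00, -1.78528388e-01]), 'joint_velocities': array([-2.13610806e-03, -9.63708439e-05,  8.01898312e-04, -9.29774619e-04,
        6.09080334e-04,  1.20858798e-03]), 'joint_torque': array([-1.05280436e-03, -4.40046859e+01, -1.76584375e+01,  6.31910353e-02,
        5.82615752e-02, -1.63862578e-04]), 'position': array([0.25025212, 0.57185275, 0.19227799]), 'tool_rot': array([ 2.04915946e-01,  9.78778990e-01, -9.91041893e-04, -4.02302936e-04]), 'ft_force': array([-0.59586862, -0.16729001, -0.12765835]), 'moment': array([ 0.00640115,  0.00090637, -0.00866282]), 'grip_force': 0.0, 'grip_width': 0.08710463976212494}
top [[0.028, -0.997, 0.072, 0.43], [-1.0, -0.029, -0.007, 0.135], [0.009, -0.072, -0.997, 1.435], [0.0, 0.0, 0.0, 1.0]]
jar_large_mouth [(0.63, [158.0, 284.0], [0.642, 0.027, 0.07]), (0.53, [216.0, 241.0], [0.437, 0.17, 0.07])]
jar_medium_mouth []
jar_small_mouth [(0.71, [163.0, 345.0], [0.63, -0.185, 0.07]), (0.65, [231.0, 185.0], [0.382, 0.359, 0.07])]
lid_large_k
[... 209 characters left out ...]
0, 391.0], [0.405, -0.366, 0.004])]
side [[0.995, -0.048, 0.082, 0.413], [-0.093, -0.642, 0.761, -0.952], [0.016, -0.765, -0.644, 0.991], [0.0, 0.0, 0.0, 1.0]]
jar_large_mouth [(0.93, [219.0, 288.0], [0.642, -0.013, 0.07])]
jar_medium_mouth [(0.77, [184.0, 281.0], [0.647, 0.172, 0.07])]
jar_small_mouth [(0.88, [268.0, 296.0], [0.633, -0.222, 0.07])]
lid_large_knob [(0.85, [279.0, 229.0], [0.434, -0.218, 0.032]), (0.2, [237.0, 229.0], [0.443, -0.046, 0.032])]
lid_medium_knob [(0.56, [236.0, 228.0], [0.44, -0.041, 0.032]), (0.54, [197.0, 225.0], [0.437, 0.159, 0.032])]
lid_small_knob [(0.82, [199.0, 224.0], [0.435, 0.15, 0.032])]
packet_a_center [(0.56, [329.0, 222.0], [0.406, -0.364, 0.004])]
```

```bash
python3 - <<'E'
import cv2
for c in ['top','side']:
    i=cv2.imread(f'pics/{c}0.png'); cv2.imwrite(f'pics/{c}0b.png', cv2.resize(i,(800,600),interpolation=cv2.INTER_CUBIC))
E
```

```text
(no output)
```

View pics/top0b.png

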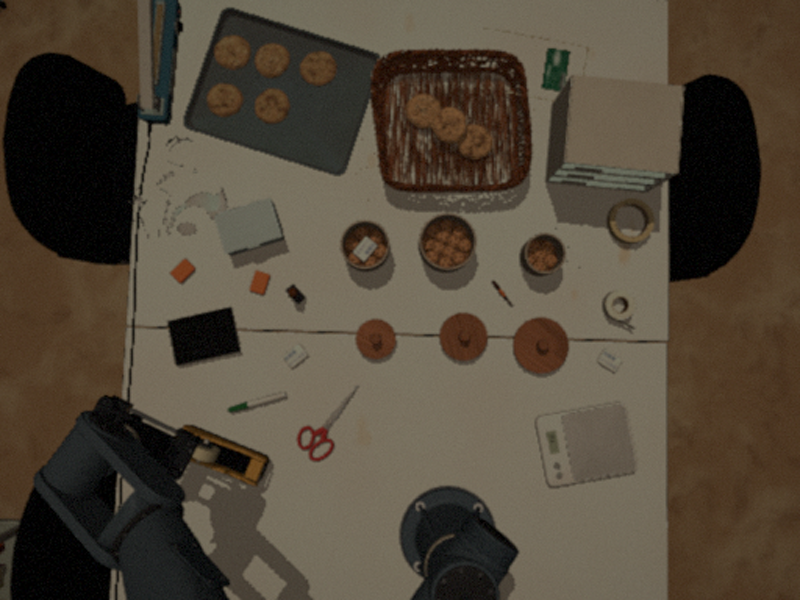

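View pics/side0b.png

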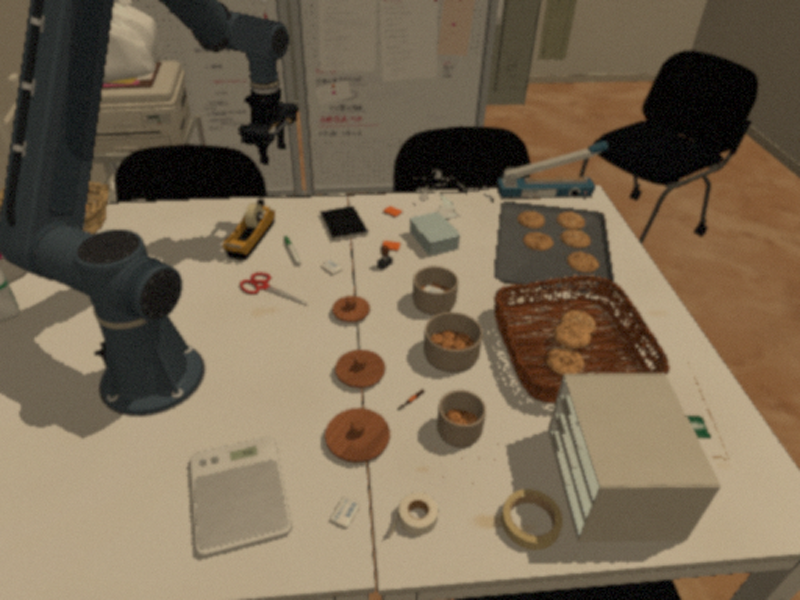

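```bash
cat >> h.py <<'E'
def go(p,ydir=None):
    """row for TCP target p (world) and tool y axis along world angle ydir (mod pi)"""
    o=robot.get_obs(); M=R.from_quat(o['tool_rot']).as_matrix(); s=M.T@(np.array(p)-o['position'])/.3
    t=0
    if ydir is not None:
        v=M.T@[np.cos(ydir),np.sin(ydir),0]; t=np.arctan2(-v[0],v[1]); t=(t+np.pi/2)%np.pi-np.pi/2
    n=max(np.linalg.norm(s)*300/41.7,abs(np.degrees(t))/7.16)
    print('ROW',np.append(s,t/2/np.pi).round(4).tolist(),'n>=%.1f'%n,'q6 %.2f'%o['q'][5],'pos',np.round(o['position'],4).tolist())
E
python3 - <<'E'
from h import *
f,T=snap('wrist'); print(np.array(f['hand_eye']).round(3).tolist(),f['K'].tolist())
f,T=snap('top'); p=px2w(f,T,(227,189),.0045); print(p); go([p[0],p[1],.19])
E
```

```text
[[0.0, -0.966, -0.26, 0.072], [1.0, 0.001, -0.002, 0.0], [0.002, -0.26, 0.966, -0.192], [0.0, 0.0, 0.0, 1.0]] [[341.35525336945676, 0.0, 257.2591548661566], [0.0, 341.35525336945676, 193.00622316393535], [0.0, 0.0, 1.0]]
[0.39400649 0.35566262 0.0045    ]
ROW [-0.7276, -0.4704, 0.0108, 0.0] n>=6.2 q6 -0.18 pos [0.2507, 0.5725, 0.1933]
```

```bash
python3 -m handwheel '[[-0.73,-0.47,0.01,0],[-0.73,-0.47,0.01,0],[-0.73,-0.47,0.01,0],[-0.73,-0.47,0.01,0],[-0.73,-0.47,0.01,0],[-0.73,-0.47,0.01,0],[-0.73,-0.47,0.01,0],[-0.73,-0.47,0.01,0],[-0.73,-0.47,0.01,0],[-0.73,-0.47,0.01,0],[-0.73,-0.47,0.01,0],[-0.73,-0.47,0.01,0]]' 70 15
cat >> h.py <<'E'
def packet(f,T,z=.0045):
    for d in vision.outline_of('wrist','packet_a_center')[:4]:
        m=d['mask'].astype(np.uint8); c,_=cv2.findContours(m,cv2.RETR_EXTERNAL,cv2.CHAIN_APPROX_NONE); c=max(c,key=cv2.contourArea)[:,0]
        w=np.array([px2w(f,T,(v,u),z+.0025)[:2] for u,v in c])*1000
        (cx,cy),(a,b),_=r=cv2.minAreaRect(w.astype(np.float32)); q=cv2.boxPoints(r); e=q[1]-q[0],q[2]-q[1]
        s=min(e,key=np.linalg.norm); ang=np.arctan2(s[1],s[0])
        col=f['frame'][m>0].mean(0)
        print('packet',round(d['conf'],2),'c',round(cx),round(cy),'size',round(a),round(b),'short-axis ang %.3f'%ang,col.round())
        yield np.array([cx,cy])/1000,ang
E
python3 - <<'E'
from h import *
f,T=snap('wrist','w1.png')
for c,a in packet(f,T): go([c[0],c[1],.010],a)
E
```

```text
time: 1.9
position: [0.3937, 0.3568, 0.1902]
tool_rot: [0.204, 0.979, 0.0, -0.0]
ft_force: [-0.4, 0.5, -0.2]
grip_width: 0.0609
grip_force: 0.0
```

View pics/w1.png

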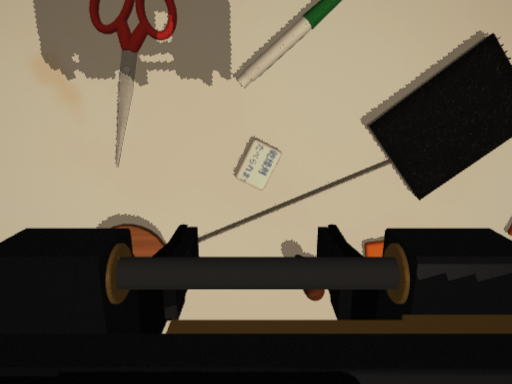

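```bash
python3 - <<'E'
from h import *
f,T=snap('wrist')
w=np.array([px2w(f,T,p,.005)[:2] for p in [(137,257),(152,282),(190,260),(175,236)]]); print(w.round(4).tolist())
print(np.linalg.norm(np.diff(w,axis=0),axis=1)); c=w.mean(0); e=(w[1]-w[0])+(w[2]-w[3]); a=np.arctan2(e[1],e[0]); print(c,a)
print([(d['conf'],d['point']) for d in vision.look_for('wrist','packet_a_center')])
go([c[0],c[1],.06],a); go([c[0],c[1],.010],a)
E
```

```text
[[0.3628, 0.3692], [0.3889, 0.388], [0.4191, 0.3484], [0.3923, 0.3305]]
[0.03221412 0.04980963 0.03223783]
[0.39075539 0.35901058] 0.605695410726116
[]
ROW [0.0143, 0.0042, 0.4341, 0.0881] n>=4.4 q6 -0.64 pos [0.3942, 0.3561, 0.1902]
ROW [0.0143, 0.0042, 0.6007, 0.0881] n>=4.4 q6 -0.64 pos [0.3942, 0.3561, 0.1902]
```

```bash
python3 -m handwheel '[[0.014,0.004,0.434,0.088],[0.014,0.004,0.434,0.088],[0.014,0.004,0.434,0.088],[0.014,0.004,0.434,0.088],[0.014,0.004,0.434,0.088],[0.014,0.004,0.434,0.088],[0.014,0.004,0.52,0.088],[0.014,0.004,0.56,0.088],[0.014,0.004,0.58,0.088],[0.014,0.004,0.598,0.088],[0.014,0.004,0.598,0.088],[0.014,0.004,0.598,0.088],[0.014,0.004,0.598,0.088]]' 
python3 -m handwheel '[[0,0,0,0],[0,0,0,0],[0,0,0,0],[0,0,0,0],[0,0,0,0],[0,0,0,0]]' 20 15
python3 -m handwheel '[[0,0,-0.1,0],[0,0,-0.2,0],[0,0,-0.3,0],[0,0,-0.42,0],[0,0,-0.42,0],[0,0,-0.42,0],[0,0,-0.42,0]]'
python3 - <<'E'
from h import *
f,T=snap('wrist','w2.png')
f,T=snap('top');c=px2w(f,T,np.array([242,447])/1.5625,.07); print(c); go([c[0],c[1],.13])
E
```

```text
time: 3.18
position: [0.392, 0.3587, 0.0117]
tool_rot: [0.464, 0.886, 0.001, 0.0]
ft_force: [0.5, 0.3, 0.4]
grip_width: 0.0607
grip_force: 0.0
time: 3.68
position: [0.3914, 0.3583, 0.0109]
tool_rot: [0.464, 0.886, 0.0, 0.0]
ft_force: [-0.9, 0.7, 0.6]
grip_width: 0.0292
grip_force: 0.0
time: 4.27
position: [0.3909, 0.358, 0.1366]
tool_rot: [0.464, 0.886, -0.0, -0.0]
ft_force: [-0.8, 0.5, -0.4]
grip_width: 0.0177
grip_force: 0.0
[0.65330006 0.02041606 0.07      ]
ROW [-1.4231, 0.0821, 0.0177, 0.0] n>=10.3 q6 -0.07 pos [0.3902, 0.3576, 0.1355]
```

View pics/w2.png

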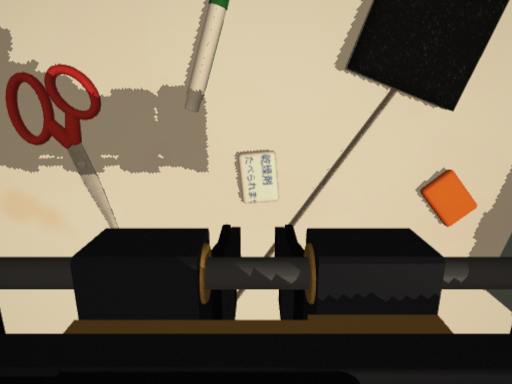

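```bash
python3 -m handwheel '[[0,0,0.1,-0.011],[0,0,0.2,-0.011],[0,0,0.3,-0.011],[0,0,0.36,-0.011],[0,0,0.40,-0.011],[0,0,0.415,-0.011],[0,0,0.427,-0.011],[0,0,0.427,-0.011],[0,0,0.427,-0.011]]' 70
python3 -m handwheel '[[0,0,0,0],[0,0,0,0],[0,0,0,0],[0,0,0,0],[0,0,0,0]]' 30 15
python3 -m handwheel '[[0,0,0,0],[0,0,0,0],[0,0,0,0]]'
python3 - <<'E'
from h import *
f,T=snap('wrist','w3.png')
E
```

```text
time: 5.12
position: [0.3915, 0.3584, 0.0089]
tool_rot: [0.433, 0.901, 0.0, 0.0]
ft_force: [0.3, -0.3, -0.8]
grip_width: 0.0599
grip_force: 0.0
time: 5.53
position: [0.3916, 0.3584, 0.0092]
tool_rot: [0.433, 0.901, 0.0, 0.0]
ft_force: [0.4, 0.7, 0.6]
grip_width: 0.0354
grip_force: 0.0
time: 5.78
position: [0.3914, 0.3583, 0.0088]
tool_rot: [0.433, 0.901, 0.0, 0.0]
ft_force: [-0.5, -0.3, -0.7]
grip_width: 0.0267
grip_force: 0.0
```

View pics/w3.png

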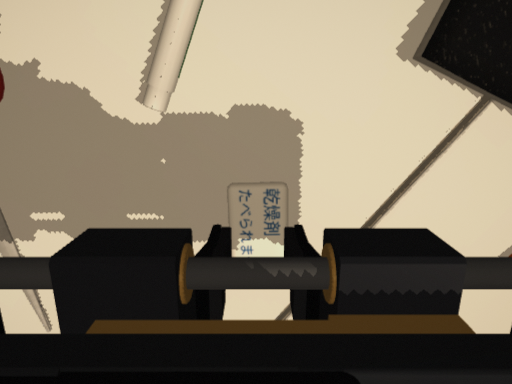

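```bash
python3 -m handwheel '[[0,0,0,0],[0,0,0,0],[0,0,0,0],[0,0,0,0],[0,0,0,0]]' 70
for i in 1; do python3 -m handwheel '[[0,0,0.004,0],[0,0,0.004,0],[0,0,0.004,0]]'; done
python3 - <<'E'
from h import *
f,T=snap('side'); T2=np.linalg.inv(T)
o=robot.get_obs()
p=w2px(f,T,o['position']);print(p,o['position'])
r,c=int(p[0]),int(p[1]); i=f['frame'][max(0,r-60):r+30,c-60:c+60,::-1]
cv2.imwrite('pics/s4.png',cv2.resize(i,None,fx=6,fy=6,interpolation=cv2.INTER_CUBIC))
E
```

```text
time: 6.25
position: [0.3913, 0.3583, 0.0087]
tool_rot: [0.433, 0.901, -0.0, -0.0]
ft_force: [-0.1, -0.3, -0.4]
grip_width: 0.052
grip_force: 0.0
time: 6.5
position: [0.3913, 0.3582, 0.0075]
tool_rot: [0.433, 0.901, -0.0, -0.0]
ft_force: [-0.4, -0.2, -0.3]
grip_width: 0.0601
grip_force: 0.0
(np.float64(170.8152149713826), np.float64(212.01979866862507)) [0.3913007  0.35823998 0.00746689]
```

View pics/s4.png

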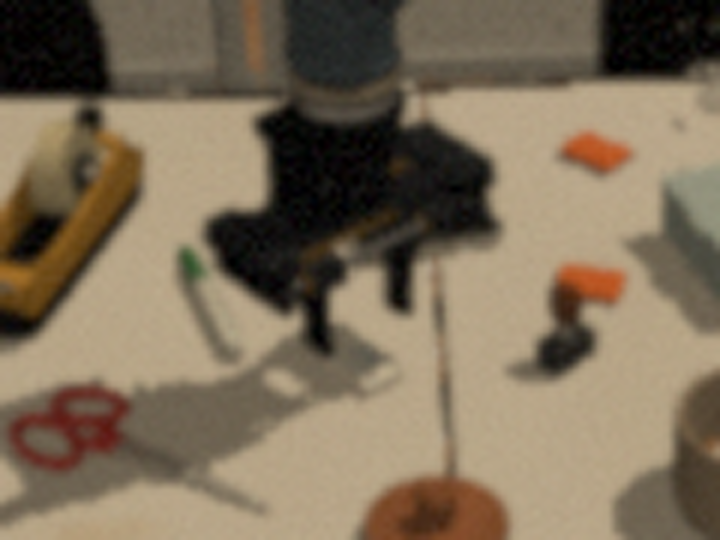

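```bash
python3 -m handwheel '[[0,0,0.007,0],[0,0,0.013,0],[0,0,0.013,0]]'; python3 -m handwheel '[[0,0,0.007,0],[0,0,0.013,0],[0,0,0.013,0]]'
python3 - <<'E'
from h import *
f,T=snap('side')
o=robot.get_obs(); p=w2px(f,T,o['position']);print(p,o['position'],o['ft_force'])
r,c=int(p[0]),int(p[1]); i=f['frame'][max(0,r-40):r+30,c-45:c+45,::-1]
cv2.imwrite('pics/s5.png',cv2.resize(i,None,fx=8,fy=8,interpolation=cv2.INTER_CUBIC))
E
```

```text
time: 6.8
position: [0.3911, 0.3581, 0.0032]
tool_rot: [0.433, 0.901, -0.0, -0.0]
ft_force: [-0.0, 0.3, 0.1]
grip_width: 0.0611
grip_force: 0.0
time: 7.05
position: [0.3911, 0.3581, -0.0007]
tool_rot: [0.433, 0.901, -0.0, -0.0]
ft_force: [-1.0, -0.1, 0.2]
grip_width: 0.0608
grip_force: 0.0
(np.float64(172.36226430186798), np.float64(212.08073528746823)) [ 0.39117817  0.35816308 -0.00050767] [-0.13789762 -0.26408023  0.26207801]
```

View pics/s5.png

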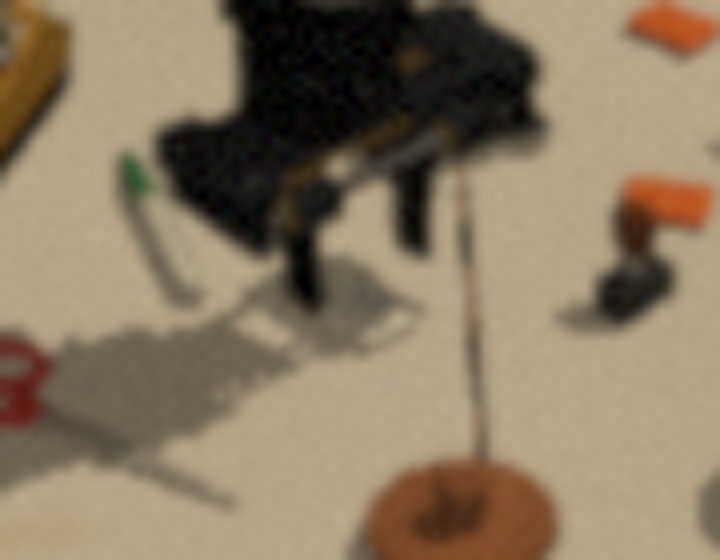

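```bash
python3 -m handwheel '[[0,0,0.01,0],[0,0,0.02,0],[0,0,0.03,0],[0,0,0.04,0],[0,0,0.04,0],[0,0,0.04,0]]'; python3 -m handwheel '[[0,0,0.005,0],[0,0,0.01,0],[0,0,0.01,0]]' ; python3 -m handwheel '[[0,0,0.005,0],[0,0,0.01,0],[0,0,0.01,0]]'
python3 - <<'E'
from h import *
f,T=snap('wrist','w6.png')
E
```

```text
time: 7.6
position: [0.3912, 0.3582, -0.0126]
tool_rot: [0.433, 0.901, -0.0, -0.0]
ft_force: [-0.1, 0.1, 0.9]
grip_width: 0.0613
grip_force: 0.0
time: 7.85
position: [0.3913, 0.3582, -0.0154]
tool_rot: [0.433, 0.901, -0.0, -0.0]
ft_force: [-0.7, -0.7, -0.6]
grip_width: 0.0612
grip_force: 0.0
time: 8.1
position: [0.3912, 0.3582, -0.0185]
tool_rot: [0.433, 0.901, -0.0, -0.0]
ft_force: [0.1, -0.4, -0.8]
grip_width: 0.0607
grip_force: 0.0
```

View pics/w6.png

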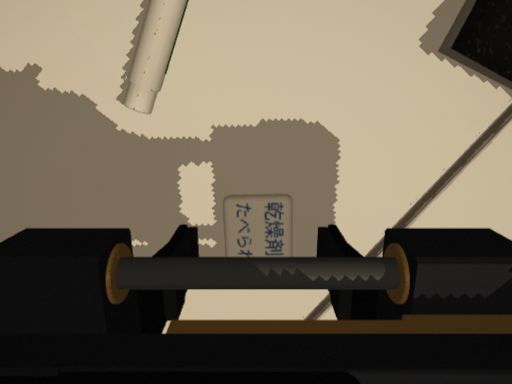

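```bash
python3 -m handwheel '[[0,0,0.01,0],[0,0,0.02,0],[0,0,0.02,0],[0,0,0.02,0]]'; python3 -m handwheel '[[0,0,0.005,0],[0,0,0.01,0],[0,0,0.01,0]]' ; python3 -m handwheel '[[0,0,0.003,0],[0,0,0.007,0],[0,0,0.007,0]]'
python3 - <<'E'
from h import *
f,T=snap('side')
o=robot.get_obs(); p=w2px(f,T,o['position']);print(p,o['position'],o['ft_force'])
r,c=int(p[0]),int(p[1]); i=f['frame'][max(0,r-40):r+20,c-40:c+40,::-1]
cv2.imwrite('pics/s7.png',cv2.resize(i,None,fx=9,fy=9,interpolation=cv2.INTER_CUBIC))
E
```

```text
time: 8.48
position: [0.3911, 0.3581, -0.0246]
tool_rot: [0.433, 0.901, -0.0, -0.0]
ft_force: [0.5, -0.0, -0.3]
grip_width: 0.0608
grip_force: 0.0
time: 8.73
position: [0.3913, 0.3582, -0.0275]
tool_rot: [0.433, 0.901, -0.0, -0.0]
ft_force: [-0.8, -0.8, 0.1]
grip_width: 0.0612
grip_force: 0.0
time: 8.98
position: [0.3915, 0.3583, -0.0289]
tool_rot: [0.433, 0.901, 0.0, 0.0]
ft_force: [-1.3, -0.3, 4.0]
grip_width: 0.0609
grip_force: 2.1
(np.float64(177.71278179020322), np.float64(212.4714711397413)) [ 0.39149316  0.35831994 -0.02884909] [ 0.20622232 -0.785889    4.69657485]
```

View pics/s7.png

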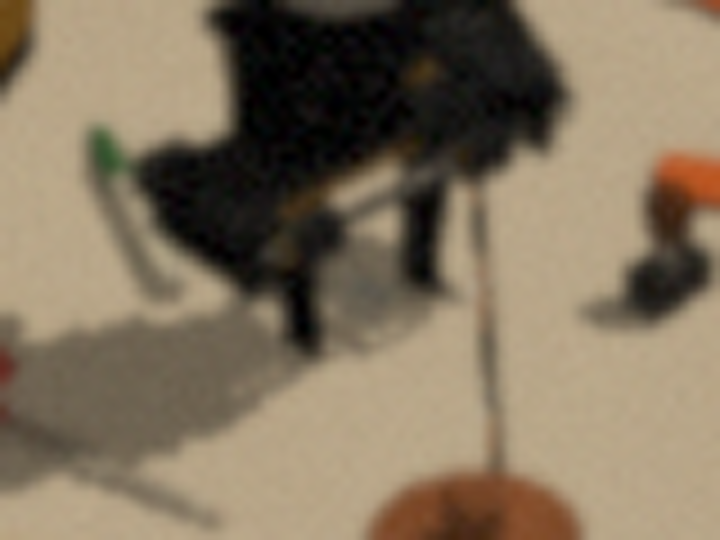

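```bash
python3 -m handwheel '[[0,0,-0.006,0],[0,0,-0.006,0],[0,0,-0.006,0],[0,0,-0.006,0],[0,0,-0.006,0],[0,0,-0.006,0],[0,0,-0.006,0],[0,0,-0.006,0],[0,0,-0.006,0]]' 25 15
python3 -m handwheel '[[0,0,-0.05,0],[0,0,-0.15,0],[0,0,-0.3,0],[0,0,-0.45,0],[0,0,-0.5,0],[0,0,-0.5,0],[0,0,-0.5,0],[0,0,-0.5,0]]'
python3 - <<'E'
from h import *
go([.645,.02,.115])
f,T=snap('top')
for c,n in [((158,284),'L'),((163,347),'S'),((157,234),'M')]:
    print(n,px2w(f,T,c,.07))
    g=cv2.medianBlur(cv2.cvtColor(f['frame'],cv2.COLOR_RGB2GRAY),3); r,cc=c; 
    print(cv2.HoughCircles(cv2.resize(g[r-30:r+30,cc-30:cc+30],None,fx=4,fy=4),cv2.HOUGH_GRADIENT,1,200,param1=80,param2=15,minRadius=45,maxRadius=85)/4)
E
```

```text
time: 9.78
position: [0.3914, 0.3582, -0.0276]
tool_rot: [0.433, 0.901, -0.0, -0.0]
ft_force: [-0.2, 0.7, -0.3]
grip_width: 0.0349
grip_force: 15.0
time: 10.45
position: [0.3905, 0.3577, 0.1217]
tool_rot: [0.433, 0.901, -0.001, -0.001]
ft_force: [-0.6, -0.4, -1.7]
grip_width: 0.0347
grip_force: 15.0
ROW [-1.4091, -0.0398, 0.022, 0.0] n>=10.1 q6 -0.14 pos [0.3905, 0.3577, 0.1217]
L [0.64220749 0.02736038 0.07      ]
[[[32.375 27.125 17.725]]]
S [ 0.63126492 -0.1909819   0.07      ]
[[[28.875 30.875 13.125]]]
M [0.64054575 0.20013139 0.07      ]
[[[29.375 29.375 14.675]]]
```

```bash
python3 -m handwheel '[[-0.72,-0.02,0,0],[-0.72,-0.02,0,0],[-0.72,-0.02,0,0],[-0.72,-0.02,0,0],[-0.72,-0.02,0,0],[-0.72,-0.02,0,0],[-0.72,-0.02,0,0]]'
python3 -m handwheel '[[-0.7,-0.02,0,0],[-0.7,-0.02,0,0],[-0.7,-0.02,0,0],[-0.7,-0.02,0,0],[-0.7,-0.02,0,0],[-0.7,-0.02,0,0],[-0.7,-0.02,0,0],[-0.7,-0.02,0,0],[-0.7,-0.02,0,0]]'
cat >> h.py <<'E'
def circ(f,T,l,cam,z):
    for d in vision.outline_of(cam,l)[:3]:
        m=d['mask'].astype(np.uint8); c,_=cv2.findContours(m,cv2.RETR_EXTERNAL,cv2.CHAIN_APPROX_NONE); c=max(c,key=cv2.contourArea)[:,0]
        w=np.array([px2w(f,T,(v,u),z)[:2] for u,v in c])*1000
        (x,y),r=cv2.minEnclosingCircle(w.astype(np.float32))
        b=m.any(0).nonzero()[0][[0,-1]],m.any(1).nonzero()[0][[0,-1]]
        print(l,round(d['conf'],2),'centre',round(x),round(y),'diam',round(2*r),'px',np.round(d['point']),b,'pt',px2w(f,T,d['point'],z).round(3))
E
python3 - <<'E'
from h import *
f,T=snap('wrist','w8.png'); print(robot.get_obs()['position'],robot.get_obs()['grip_width'])
for l in ['jar_large_mouth','jar_medium_mouth','jar_small_mouth']: circ(f,T,l,'wrist',.07)
E
```

```text
time: 11.08
position: [0.5227, 0.183, 0.1205]
tool_rot: [0.436, 0.9, -0.001, -0.001]
ft_force: [0.0, -0.7, -0.3]
grip_width: 0.0344
grip_force: 15.0
time: 11.83
position: [0.6456, 0.0204, 0.1213]
tool_rot: [0.433, 0.902, -0.0, -0.002]
ft_force: [-0.8, -0.5, 0.2]
grip_width: 0.0349
grip_force: 15.0
[0.64590542 0.02039271 0.12166149] 0.03451984245301869
jar_large_mouth 0.79 centre 655 23 diam 129 px [178. 277.] (array([185, 355]), array([118, 257])) pt [0.646 0.043 0.07 ]
jar_medium_mouth 0.9 centre 648 186 diam 117 px [ 37. 421.] (array([332, 511]), array([ 0, 79])) pt [0.659 0.175 0.07 ]
```

View pics/w8.png

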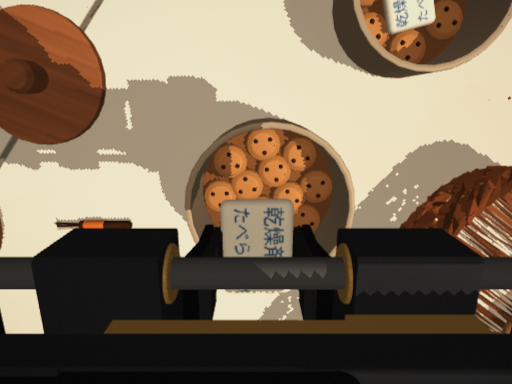

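```bash
python3 - <<'E'
from h import *
go([.654,.022,.0015])
E
```

```text
ROW [-0.0085, 0.0232, 0.4031, 0.0] n>=2.9 q6 -0.82 pos [0.6471, 0.0196, 0.1224]
```

```bash
python3 -m handwheel '[[-0.0085,0.022,0,0],[-0.0085,0.022,0.1,0],[-0.0085,0.022,0.2,0],[-0.0085,0.022,0.3,0],[-0.0085,0.022,0.36,0],[-0.0085,0.022,0.4,0],[-0.0085,0.022,0.402,0],[-0.0085,0.022,0.402,0],[-0.0085,0.022,0.402,0]]'
python3 -m handwheel '[[0,0,0,0],[0,0,0,0],[0,0,0,0],[0,0,0,0]]' 60
python3 -m handwheel '[[0,0,-0.1,0],[0,0,-0.2,0],[0,0,-0.3,0],[0,0,-0.42,0],[0,0,-0.46,0],[0,0,-0.46,0],[0,0,-0.46,0]]'
python3 - <<'E'
from h import *
f,T=snap('top'); circ(f,T,'packet_a_center','top',.0045)
go([.405,-.366,.14])
E
```

```text
time: 12.78
position: [0.6562, 0.0201, 0.0032]
tool_rot: [0.433, 0.901, 0.0, 0.001]
ft_force: [0.0, 1.3, -0.6]
grip_width: 0.0347
grip_force: 15.0
time: 13.12
position: [0.6552, 0.02, 0.0028]
tool_rot: [0.433, 0.901, 0.0, 0.001]
ft_force: [-0.5, 1.1, -0.5]
grip_width: 0.05
grip_force: 0.0
time: 13.7
position: [0.6547, 0.0201, 0.1402]
tool_rot: [0.433, 0.901, 0.0, 0.0]
ft_force: [0.2, 0.8, 0.1]
grip_width: 0.0522
grip_force: 0.0
packet_a_center 0.67 centre 401 -362 diam 55 px [231. 390.] (array([382, 397]), array([224, 237])) pt [ 0.4   -0.365  0.004]
ROW [-0.4899, -1.4496, -0.0047, 0.0] n>=11.0 q6 -0.81 pos [0.653, 0.0203, 0.1378]
```

```bash
python3 -m handwheel '[[-0.245,-0.725,-0.05,0],[-0.245,-0.725,-0.05,0],[-0.245,-0.725,-0.05,0],[-0.245,-0.725,-0.05,0],[-0.245,-0.725,-0.05,0],[-0.245,-0.725,-0.05,0],[-0.245,-0.725,-0.05,0]]' 70
python3 -m handwheel '[[-0.245,-0.72,0,0],[-0.245,-0.72,0,0],[-0.245,-0.72,0,0],[-0.245,-0.72,0,0],[-0.245,-0.72,0,0],[-0.245,-0.72,0,0],[-0.245,-0.72,0,0],[-0.245,-0.72,0,0],[-0.245,-0.72,0,0]]'
python3 - <<'E'
from h import *
f,T=snap('wrist','w9.png')
for c,a in packet(f,T): go([c[0],c[1],-.0275],a)
print([(d['conf'],d['point']) for d in vision.look_for('wrist','packet_a_center')])
E
```

```text
time: 14.38
position: [0.5271, -0.1763, 0.1529]
tool_rot: [0.436, 0.9, -0.001, -0.002]
ft_force: [0.9, -0.1, 0.1]
grip_width: 0.0609
grip_force: 0.0
time: 15.13
position: [0.4079, -0.3635, 0.1535]
tool_rot: [0.433, 0.901, 0.001, -0.001]
ft_force: [0.6, -0.3, -0.2]
grip_width: 0.0608
grip_force: 0.0
packet 0.59 c 401 -362 size 50 36 short-axis ang -0.525 [180. 173. 147.]
ROW [0.018, -0.0148, 0.6053, 0.1912] n>=9.6 q6 -1.61 pos [0.4084, -0.3634, 0.1541]
[(0.64, [172.0, 252.5])]
```

View pics/w9.png

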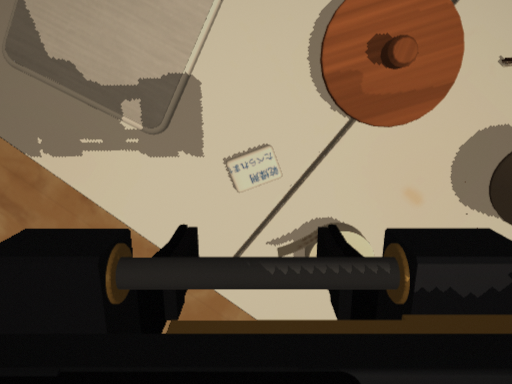

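```bash
python3 -m handwheel '[[0.018,-0.015,0.1,0.191],[0.018,-0.015,0.2,0.191],[0.018,-0.015,0.3,0.191],[0.018,-0.015,0.4,0.191],[0.018,-0.015,0.4,0.191],[0.018,-0.015,0.4,0.191],[0.018,-0.015,0.4,0.191],[0.018,-0.015,0.4,0.191],[0.018,-0.015,0.4,0.191],[0.018,-0.015,0.4,0.191],[0.018,-0.015,0.4,0.191],[0.018,-0.015,0.5,0.191],[0.018,-0.015,0.55,0.191],[0.018,-0.015,0.58,0.191],[0.018,-0.015,0.602,0.191],[0.018,-0.015,0.602,0.191],[0.018,-0.015,0.602,0.191]]'
python3 -m handwheel '[[0,0,0,0],[0,0,0,0],[0,0,0,0],[0,0,0,0],[0,0,0,0],[0,0,0,0],[0,0,0,0]]' 25 15
python3 -m handwheel '[[0,0,-0.05,0],[0,0,-0.15,0],[0,0,-0.3,0],[0,0,-0.45,0],[0,0,-0.5,0],[0,0,-0.5,0],[0,0,-0.5,0],[0,0,-0.5,0]]'
python3 - <<'E'
from h import *
go([.622,-.197,.12])
E
```

```text
time: 16.7
position: [0.4012, -0.3639, -0.0256]
tool_rot: [0.866, 0.499, 0.0, 0.0]
ft_force: [0.4, 0.4, 0.4]
grip_width: 0.0612
grip_force: 0.0
time: 17.28
position: [0.401, -0.3642, -0.0254]
tool_rot: [0.867, 0.499, 0.0, 0.0]
ft_force: [-0.4, -0.0, 3.6]
grip_width: 0.0343
grip_force: 15.0
time: 17.95
position: [0.4002, -0.363, 0.1234]
tool_rot: [0.867, 0.499, -0.0, -0.001]
ft_force: [0.4, 0.3, -0.1]
grip_width: 0.0348
grip_force: 15.0
ROW [0.8497, 0.3616, 0.0112, 0.0] n>=6.6 q6 -0.42 pos [0.4002, -0.363, 0.1234]
```

```bash
python3 -m handwheel '[[0.85,0.36,0,0],[0.85,0.36,0,0],[0.85,0.36,0,0],[0.85,0.36,0,0],[0.85,0.36,0,0],[0.85,0.36,0,0],[0.85,0.36,0,0],[0.85,0.36,0,0],[0.85,0.36,0,0],[0.85,0.36,0,0]]'
python3 - <<'E'
from h import *
f,T=snap('wrist','w10.png')
circ(f,T,'jar_small_mouth','wrist',.07)
f,T=snap('top');circ(f,T,'jar_small_mouth','top',.06);circ(f,T,'jar_large_mouth','top',.06);circ(f,T,'jar_medium_mouth','top',.06)
go([.63,-.187,.12])
E
```

```text
time: 18.78
position: [0.6205, -0.1971, 0.1218]
tool_rot: [0.866, 0.499, -0.002, -0.002]
ft_force: [-0.5, -0.4, -0.1]
grip_width: 0.0345
grip_force: 15.0
jar_small_mouth 0.84 centre 637 -195 diam 94 px [168. 285.] (array([214, 337]), array([121, 230])) pt [ 0.649 -0.187  0.07 ]
jar_small_mouth 0.8 centre 638 -183 diam 95 px [162. 339.] (array([332, 352]), array([150, 173])) pt [ 0.637 -0.164  0.06 ]
jar_small_mouth 0.55 centre 642 204 diam 116 px [150. 233.] (array([217, 248]), array([141, 173])) pt [0.665 0.205 0.06 ]
jar_large_mouth 0.58 centre 653 21 diam 138 px [152. 284.] (array([266, 304]), array([137, 174])) pt [0.663 0.028 0.06 ]
jar_medium_mouth 0.64 centre 641 199 diam 123 px [152. 236.] (array([217, 249]), array([140, 174])) pt [0.659 0.195 0.06 ]
jar_medium_mouth 0.64 centre 651 23 diam 54 px [158. 282.] (array([278, 292]), array([149, 163])) pt [0.643 0.034 0.06 ]
ROW [0.0475, 0.005, 0.0142, 0.0] n>=0.4 q6 0.05 pos [0.6215, -0.1986, 0.1242]
```

View pics/w10.png

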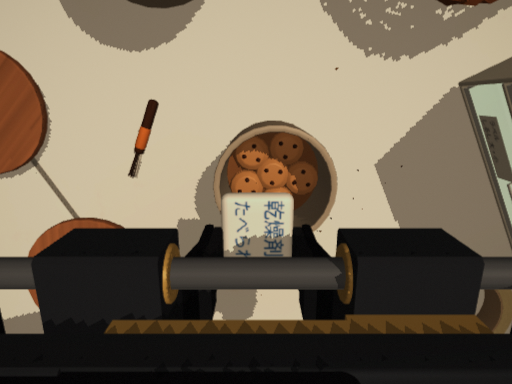

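```bash
python3 - <<'E'
from h import *
f,T=snap('wrist')
for p in [(181,275.5),(181,214),(181,337),(121,275.5)]: print(px2w(f,T,p,.068).round(4))
go([.636,-.194,.0025]); go([.634,-.189,.0025])
E
```

```text
[ 0.6394 -0.1936  0.068 ]
[ 0.5998 -0.1705  0.068 ]
[ 0.6791 -0.2166  0.068 ]
[ 0.661  -0.1553  0.068 ]
ROW [0.0368, 0.0336, 0.4064, 0.0] n>=2.9 q6 0.05 pos [0.6218, -0.1985, 0.1244]
ROW [0.0478, 0.0194, 0.4064, 0.0] n>=2.9 q6 0.05 pos [0.6218, -0.1985, 0.1244]
```

```bash
python3 -m handwheel '[[0.041,0.04,0,0],[0.041,0.04,0.05,0],[0.041,0.04,0.15,0],[0.041,0.04,0.22,0],[0.041,0.04,0.28,0],[0.041,0.04,0.34,0],[0.041,0.04,0.38,0],[0.041,0.04,0.405,0],[0.041,0.04,0.405,0],[0.041,0.04,0.405,0]]'
python3 -m handwheel '[[0,0,0,0],[0,0,0,0],[0,0,0,0],[0,0,0,0]]' 52
python3 -m handwheel '[[0,0,-0.1,0],[0,0,-0.2,0],[0,0,-0.3,0],[0,0,-0.42,0],[0,0,-0.5,0],[0,0,-0.5,0],[0,0,-0.5,0]]'
python3 - <<'E'
from h import *
f,T=snap('top');i=f['frame'][130:250,170:410,::-1]; cv2.imwrite('pics/t11.png',cv2.resize(i,None,fx=3.33,fy=3.33,interpolation=cv2.INTER_CUBIC))
f,T=snap('wrist')
for l in ['jar_small_mouth']: circ(f,T,l,'wrist',.07)
go([.43,-.195,.13])
E
```

```text
time: 19.97
position: [0.6391, -0.1933, 0.003]
tool_rot: [0.867, 0.499, 0.0, 0.0]
ft_force: [0.2, -0.6, -0.8]
grip_width: 0.0346
grip_force: 15.0
time: 20.3
position: [0.6394, -0.1932, 0.0037]
tool_rot: [0.867, 0.499, 0.0, 0.001]
ft_force: [0.3, 0.4, 0.1]
grip_width: 0.0443
grip_force: 0.0
time: 20.88
position: [0.6401, -0.1935, 0.1553]
tool_rot: [0.867, 0.499, 0.001, 0.002]
ft_force: [-0.4, -0.1, -0.7]
grip_width: 0.0456
grip_force: 0.0
jar_small_mouth 0.59 centre 636 -193 diam 96 px [199. 257.] (array([202, 310]), array([133, 244])) pt [ 0.633 -0.199  0.07 ]
ROW [-0.3548, -0.5936, 0.0724, 0.0] n>=5.0 q6 0.07 pos [0.6375, -0.1924, 0.151]
```

View pics/t11.png

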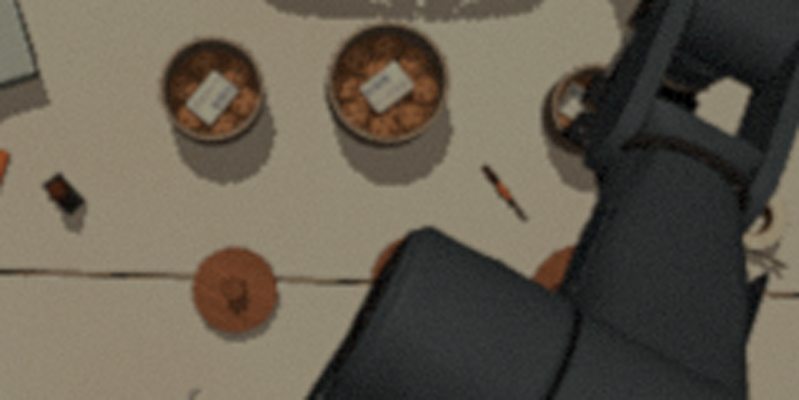

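```bash
python3 -m handwheel '[[-0.355,-0.594,-0.16,0],[-0.355,-0.594,-0.16,0],[-0.355,-0.594,-0.16,0],[-0.355,-0.594,-0.16,0],[-0.355,-0.594,-0.16,0],[-0.355,-0.594,-0.16,0],[-0.355,-0.594,-0.16,0],[-0.355,-0.594,-0.16,0],[-0.355,-0.594,-0.16,0]]' 80
python3 - <<'E'
from h import *
f,T=snap('wrist')
for l in ['lid_large_knob','lid_medium_knob','lid_small_knob']: circ(f,T,l,'wrist',.019)
for d in vision.look_for('wrist','lid_large_knob'): print(d['conf'],d['point'],px2w(f,T,d['point'],.032))
go([.424,-.195,-.006])
E
```

```text
time: 21.78
position: [0.4325, -0.1961, 0.2002]
tool_rot: [0.867, 0.499, 0.0, 0.0]
ft_force: [-0.1, -0.8, -0.3]
grip_width: 0.0693
grip_force: 0.0
lid_large_knob 0.79 centre 432 -201 diam 127 px [168. 258.] (array([203, 316]), array([113, 224])) pt [ 0.432 -0.197  0.019]
lid_large_knob 0.74 centre 644 -193 diam 61 px [ 67. 434.] (array([414, 457]), array([35, 89])) pt [ 0.642 -0.196  0.019]
lid_medium_knob 0.93 centre 445 -26 diam 109 px [ 28. 184.] (array([128, 238]), array([ 0, 71])) pt [ 0.439 -0.037  0.019]
0.93 [168.9, 257.3] [ 0.43205385 -0.19539388  0.032     ]
0.34 [65.5, 433.2] [ 0.63521115 -0.19255413  0.032     ]
0.19 [64.3, 457.7] [ 0.6566377 -0.2036691  0.032    ]
ROW [-0.0118, -0.0236, 0.6875, 0.0] n>=4.9 q6 -0.14 pos [0.432, -0.1956, 0.2002]
```

```bash
python3 -m handwheel '[[-0.004,0.006,0.13,0],[-0.004,0.006,0.26,0],[-0.004,0.006,0.39,0],[-0.004,0.006,0.52,0],[-0.004,0.006,0.6,0],[-0.004,0.006,0.65,0],[-0.004,0.006,0.675,0],[-0.004,0.006,0.686,0],[-0.004,0.006,0.686,0],[-0.004,0.006,0.686,0]]'
python3 -m handwheel '[[0,0,0,0],[0,0,0,0],[0,0,0,0],[0,0,0,0],[0,0,0,0],[0,0,0,0],[0,0,0,0],[0,0,0,0],[0,0,0,0],[0,0,0,0]]' 20 30
python3 -m handwheel '[[0,0,-0.05,0],[0,0,-0.15,0],[0,0,-0.3,0],[0,0,-0.45,0],[0,0,-0.5,0],[0,0,-0.5,0],[0,0,-0.5,0],[0,0,-0.5,0]]'
python3 - <<'E'
from h import *
go([.654,.0215,.148])
f,T=snap('wrist'); circ(f,T,'lid_large_knob','wrist',.17)
E
```

```text
time: 22.87
position: [0.433, -0.1981, -0.0044]
tool_rot: [0.867, 0.499, 0.0, 0.001]
ft_force: [0.2, -0.5, 0.5]
grip_width: 0.0697
grip_force: 0.0
time: 23.7
position: [0.4325, -0.1978, -0.005]
tool_rot: [0.867, 0.499, 0.0, 0.0]
ft_force: [1.2, -0.2, 1.1]
grip_width: 0.025
grip_force: 30.0
time: 24.37
position: [0.431, -0.1967, 0.1438]
tool_rot: [0.867, 0.499, -0.001, -0.001]
ft_force: [-0.3, 0.1, -1.5]
grip_width: 0.0247
grip_force: 30.0
ROW [1.0021, 0.2777, -0.0144, 0.0] n>=7.5 q6 -0.14 pos [0.431, -0.1967, 0.1438]
lid_large_knob 0.83 centre 434 -189 diam 122 px [196. 253.] (array([139, 376]), array([122, 321])) pt [ 0.441 -0.173  0.17 ]
```

```bash
python3 -m handwheel '[[0.98,0.278,-0.02,0],[0.98,0.278,-0.02,0],[0.98,0.278,-0.02,0],[0.98,0.278,-0.02,0],[0.98,0.278,-0.02,0],[0.98,0.278,-0.02,0],[0.98,0.278,-0.02,0],[0.98,0.278,-0.02,0],[0.98,0.278,-0.02,0],[0.98,0.278,-0.02,0]]'
cat >> h.py <<'E'
def inhand(l,dz):
    "lid edges in tool frame; board top at tool z = -dz"
    f=vision.camera('wrist'); E=np.array(f['hand_eye'])
    for d in vision.outline_of('wrist',l)[:2]:
        m=d['mask']; c=m.any(0).nonzero()[0][[0,-1]]; r=m.any(1).nonzero()[0][[0,-1]]
        P=lambda r,c:(px2w(f,E,(r,c),-dz)*1000).round(1)
        rl=m[:,c[0]].nonzero()[0].mean(); rr=m[:,c[1]].nonzero()[0].mean(); ct=m[r[0]].nonzero()[0].mean()
        print(l,round(d['conf'],2),'left',P(rl,c[0]),'right',P(rr,c[1]),'far',P(r[0],ct))
E
python3 - <<'E'
from h import *
inhand('lid_large_knob',.0235)
f,T=snap('wrist'); circ(f,T,'jar_large_mouth','wrist',.07)
f,T=snap('top'); circ(f,T,'lid_large_knob','top',.17)
go([.654,.0215,.09]);go([.654,.0215,.06])
E
```

```text
time: 25.3
position: [0.6506, 0.0157, 0.1481]
tool_rot: [0.866, 0.5, -0.002, -0.001]
ft_force: [0.3, -0.4, -1.5]
grip_width: 0.025
grip_force: 30.0
lid_large_knob 0.93 left [  7.9 -62.8 -23.5] right [  7.7  61.5 -23.5] far [ 61.2   3.2 -23.5]
jar_large_mouth 0.84 centre 672 47 diam 110 px [118. 266.] (array([192, 331]), array([ 98, 144])) pt [0.684 0.061 0.07 ]
lid_large_knob 0.73 centre 642 -37 diam 51 px [153. 302.] (array([272, 311]), array([139, 161])) pt [ 0.645 -0.023  0.17 ]
lid_large_knob 0.2 centre 617 -167 diam 99 px [166. 350.] (array([332, 362]), array([149, 176])) pt [ 0.605 -0.177  0.17 ]
ROW [0.0275, -0.0047, 0.2027, 0.0] n>=1.5 q6 0.38 pos [0.6511, 0.0137, 0.1508]
ROW [0.0275, -0.0046, 0.3027, 0.0] n>=2.2 q6 0.38 pos [0.6511, 0.0137, 0.1508]
```

```bash
python3 - <<'E'
from h import *
f,T=snap('wrist')
for d in vision.outline_of('wrist','jar_large_mouth')[:1]:
    m=d['mask']; r=m.any(1).nonzero()[0][0]; c=m[r].nonzero()[0].mean(); p=px2w(f,T,(r,c),.07); x=T[:3,:3]@[0,-1,0]; 
    cs=m.any(0).nonzero()[0][[0,-1]]
    pts=np.array([px2w(f,T,(np.nonzero(m[:,k])[0][0],k),.07)[:2] for k in range(cs[0]+3,cs[1]-3)])
    A=np.c_[2*pts,np.ones(len(pts))]; s=np.linalg.lstsq(A,(pts**2).sum(1),rcond=None)[0]; print(s[:2],'r',np.sqrt(s[2]+s[:2]@s[:2]))
    # fixed radius
    from scipy.optimize import least_squares
    print(least_squares(lambda q:np.linalg.norm(pts-q,axis=1)-.064,[.654,.022],loss='soft_l1',f_scale=.002).x)
go([.6555,.0235,.075])
E
```

```text
[0.65576055 0.02102334] r 0.06328746367019036
[0.65535174 0.02033505]
ROW [0.0342, -0.0047, 0.2538, 0.0] n>=1.8 q6 0.38 pos [0.6516, 0.0139, 0.1511]
```

```bash
python3 -m handwheel '[[0.033,0,0,0],[0.033,0,0.05,0],[0.033,0,0.12,0],[0.033,0,0.18,0],[0.033,0,0.22,0],[0.033,0,0.22,0],[0.033,0,0.22,0],[0.033,0,0.22,0]]'
python3 - <<'E'
from h import *
for _ in range(3): go([.6565,.0227,.0565])
E
```

```text
time: 26.37
position: [0.658, 0.0234, 0.0859]
tool_rot: [0.867, 0.499, 0.001, 0.001]
ft_force: [0.5, -1.2, -0.7]
grip_width: 0.0247
grip_force: 30.0
ROW [-0.0047, -0.0033, 0.098, 0.0] n>=0.7 q6 0.39 pos [0.658, 0.0234, 0.0859]
ROW [-0.0047, -0.0033, 0.098, 0.0] n>=0.7 q6 0.39 pos [0.658, 0.0234, 0.0859]
ROW [-0.0047, -0.0033, 0.098, 0.0] n>=0.7 q6 0.39 pos [0.658, 0.0234, 0.0859]
```

```bash
python3 -m handwheel '[[-0.004,-0.003,0.02,0],[-0.004,-0.003,0.04,0],[-0.004,-0.003,0.06,0],[-0.004,-0.003,0.075,0],[-0.004,-0.003,0.085,0],[-0.004,-0.003,0.085,0],[-0.004,-0.003,0.085,0]]'
python3 -m handwheel '[[0,0,0.004,0],[0,0,0.008,0],[0,0,0.012,0],[0,0,0.012,0],[0,0,0.012,0]]'
```

```text
time: 26.95
position: [0.6554, 0.0228, 0.0591]
tool_rot: [0.867, 0.499, -0.0, -0.0]
ft_force: [0.5, -0.5, -1.0]
grip_width: 0.0249
grip_force: 30.0
time: 27.37
position: [0.6557, 0.0228, 0.0559]
tool_rot: [0.867, 0.499, 0.0, 0.0]
ft_force: [0.6, 0.3, -1.5]
grip_width: 0.0248
grip_force: 30.0
```

```bash
python3 -m handwheel '[[0,0,0.003,0],[0,0,0.005,0],[0,0,0.005,0],[0,0,0.005,0]]'
```

```text
time: 27.7
position: [0.6559, 0.0227, 0.0552]
tool_rot: [0.867, 0.499, 0.0, 0.0]
ft_force: [-2.0, -0.8, 5.6]
grip_width: 0.025
grip_force: 30.0
```

```bash
python3 -m handwheel '[[0,0,0,0],[0,0,0,0],[0,0,0,0],[0,0,0,0],[0,0,0,0],[0,0,0,0]]' 80
python3 -m handwheel '[[0,0,-0.05,0],[0,0,-0.15,0],[0,0,-0.3,0],[0,0,-0.45,0],[0,0,-0.48,0],[0,0,-0.48,0],[0,0,-0.48,0],[0,0,-0.48,0]]'
python3 - <<'E'
from h import *
f,T=snap('wrist'); circ(f,T,'lid_large_knob','wrist',.079)
go([.443,-.022,.2])
E
```

```text
time: 28.2
position: [0.6554, 0.0228, 0.054]
tool_rot: [0.867, 0.499, -0.0, -0.0]
ft_force: [-0.0, 0.5, -0.2]
grip_width: 0.0569
grip_force: 0.0
time: 28.87
position: [0.6542, 0.023, 0.1968]
tool_rot: [0.867, 0.499, -0.001, -0.001]
ft_force: [-0.1, 0.1, -1.6]
grip_width: 0.0698
grip_force: 0.0
lid_large_knob 0.75 centre 653 20 diam 128 px [182. 259.] (array([191, 328]), array([112, 246])) pt [0.653 0.02  0.079]
ROW [-0.4826, -0.5329, -0.0104, 0.0] n>=5.2 q6 0.39 pos [0.6539, 0.0229, 0.1959]
```

```bash
python3 -m handwheel '[[-0.483,-0.533,-0.01,0],[-0.483,-0.533,-0.01,0],[-0.483,-0.533,-0.01,0],[-0.483,-0.533,-0.01,0],[-0.483,-0.533,-0.01,0],[-0.483,-0.533,-0.01,0],[-0.483,-0.533,-0.01,0],[-0.483,-0.533,-0.01,0],[-0.483,-0.533,-0.01,0]]'
python3 - <<'E'
from h import *
f,T=snap('wrist')
for l in ['lid_medium_knob','lid_small_knob']: circ(f,T,l,'wrist',.019)
for d in vision.look_for('wrist','lid_medium_knob'): print(d['conf'],d['point'],px2w(f,T,d['point'],.032))
go([.443,-.022,-.005])
E
```

```text
time: 29.72
position: [0.4467, -0.0226, 0.2013]
tool_rot: [0.867, 0.499, 0.001, 0.001]
ft_force: [0.5, 0.2, -0.3]
grip_width: 0.0696
grip_force: 0.0
lid_medium_knob 0.67 centre 446 -25 diam 112 px [169. 258.] (array([209, 307]), array([118, 214])) pt [ 0.445 -0.025  0.019]
lid_small_knob 0.66 centre 434 173 diam 92 px [ 20. 152.] (array([101, 194]), array([ 0, 52])) pt [0.43  0.158 0.019]
0.91 [165.3, 255.4] [ 0.44648699 -0.01780921  0.032     ]
ROW [-0.0041, -0.0088, 0.6871, 0.0] n>=4.9 q6 0.22 pos [0.4458, -0.0223, 0.2011]
```

```bash
python3 -m handwheel '[[-0.008,0.005,0.13,0],[-0.008,0.005,0.26,0],[-0.008,0.005,0.39,0],[-0.008,0.005,0.52,0],[-0.008,0.005,0.6,0],[-0.008,0.005,0.65,0],[-0.008,0.005,0.675,0],[-0.008,0.005,0.687,0],[-0.008,0.005,0.687,0],[-0.008,0.005,0.687,0]]'
python3 -m handwheel '[[0,0,0,0],[0,0,0,0],[0,0,0,0],[0,0,0,0],[0,0,0,0],[0,0,0,0],[0,0,0,0],[0,0,0,0],[0,0,0,0],[0,0,0,0]]' 20 30
python3 -m handwheel '[[0,0,-0.05,0],[0,0,-0.15,0],[0,0,-0.3,0],[0,0,-0.45,0],[0,0,-0.51,0],[0,0,-0.51,0],[0,0,-0.51,0],[0,0,-0.51,0],[0,0,-0.51,0]]'
python3 - <<'E'
from h import *
inhand('lid_medium_knob',.0242)
go([.643,.193,.148])
E
```

```text
time: 30.75
position: [0.4455, -0.0252, -0.0042]
tool_rot: [0.867, 0.499, 0.001, 0.001]
ft_force: [0.8, 0.1, 0.3]
grip_width: 0.0695
grip_force: 0.0
time: 31.58
position: [0.4447, -0.0252, -0.0047]
tool_rot: [0.867, 0.499, 0.0, 0.0]
ft_force: [0.5, 0.2, 1.7]
grip_width: 0.0246
grip_force: 30.0
time: 32.33
position: [0.443, -0.0246, 0.1466]
tool_rot: [0.867, 0.499, -0.001, -0.002]
ft_force: [-0.3, 0.4, -0.7]
grip_width: 0.025
grip_force: 30.0
lid_medium_knob 0.88 left [  9.3 -54.6 -24.2] right [  9.9  52.7 -24.2] far [ 57.4  -3.1 -24.2]
ROW [0.9619, 0.2113, -0.0063, 0.0] n>=7.1 q6 0.22 pos [0.4433, -0.0247, 0.1466]
```

```bash
python3 -m handwheel '[[0.93,0.21,-0.01,0],[0.93,0.21,-0.01,0],[0.93,0.21,-0.01,0],[0.93,0.21,-0.01,0],[0.93,0.21,-0.01,0],[0.93,0.21,-0.01,0],[0.93,0.21,-0.01,0],[0.93,0.21,-0.01,0],[0.93,0.21,-0.01,0],[0.93,0.21,-0.01,0]]'
cat >> h.py <<'E'
from scipy.optimize import least_squares
def jar(l,rad,g):
    f,T=snap('wrist')
    for d in vision.outline_of('wrist',l)[:2]:
        m=d['mask']; cs=m.any(0).nonzero()[0][[0,-1]]
        pts=np.array([px2w(f,T,(np.nonzero(m[:,k])[0][0],k),.07)[:2] for k in range(cs[0]+3,cs[1]-3) if m[:,k].any()])
        A=np.c_[2*pts,np.ones(len(pts))]; s=np.linalg.lstsq(A,(pts**2).sum(1),rcond=None)[0]
        print(l,round(d['conf'],2),'free',s[:2].round(4),'r %.4f'%np.sqrt(max(0,s[2]+s[:2]@s[:2])),'fixed',least_squares(lambda q:np.linalg.norm(pts-q,axis=1)-rad,g,loss='soft_l1',f_scale=.002).x.round(4))
E
python3 - <<'E'
from h import *
jar('jar_medium_mouth',.055,[.643,.193]); inhand('lid_medium_knob',.0242)
go([.643,.193,.086])
E
```

```text
time: 33.27
position: [0.6373, 0.1842, 0.1491]
tool_rot: [0.866, 0.499, -0.002, -0.001]
ft_force: [-0.8, 0.0, -0.5]
grip_width: 0.0249
grip_force: 30.0
jar_medium_mouth 0.63 free [0.4689 0.225 ] r 0.0015 fixed [0.4673 0.1687]
lid_medium_knob 0.67 left [ 11.4 -53.4 -24.2] right [  9.6  52.8 -24.2] far [ 56.9  -1.4 -24.2]
ROW [0.0361, -0.0019, 0.2166, 0.0] n>=1.6 q6 0.64 pos [0.6381, 0.1834, 0.151]
```

```bash
python3 -m handwheel '[[-0.1,0,0,0],[-0.2,0,0,0],[-0.2,0,0,0],[-0.2,0,0,0],[-0.2,0,0,0]]'
python3 - <<'E'
from h import *
jar('jar_medium_mouth',.055,[.643,.2]); jar('jar_large_mouth',.055,[.643,.2]);jar('jar_small_mouth',.055,[.643,.2])
f,T=snap('wrist'); print(w2px(f,T,[.643,.2,.07]))
cv2.imwrite('pics/w12.png',f['frame'][:,:,::-1])
go([.643,.2,.086])
E
```

```text
time: 33.88
position: [0.6095, 0.1322, 0.1519]
tool_rot: [0.867, 0.498, 0.001, 0.0]
ft_force: [-0.0, -0.0, -1.7]
grip_width: 0.0246
grip_force: 30.0
jar_medium_mouth 0.71 free [0.6431 0.2049] r 0.0548 fixed [0.643  0.2046]
jar_medium_mouth 0.47 free [0.5901 0.0994] r 0.0869 fixed [0.6516 0.204 ]
jar_large_mouth 0.66 free [0.6235 0.0246] r 0.0918 fixed [0.6552 0.0454]
jar_small_mouth 0.72 free [0.6426 0.2041] r 0.0544 fixed [0.6423 0.2035]
(np.float64(95.58682812009808), np.float64(252.8845388056725))
ROW [0.2491, -0.014, 0.2172, 0.0] n>=2.4 q6 0.56 pos [0.6092, 0.1332, 0.1511]
```

```bash
python3 -m handwheel '[[0.1,-0.01,0,0],[0.2,-0.02,0,0],[0.255,-0.02,0,0],[0.255,-0.02,0,0],[0.255,-0.02,0.05,0],[0.255,-0.02,0.12,0],[0.255,-0.02,0.18,0],[0.255,-0.02,0.215,0],[0.255,-0.02,0.215,0],[0.255,-0.02,0.215,0],[0.255,-0.02,0.215,0]]'
python3 - <<'E'
from h import *
go([.6423,.2023,.0555])
E
```

```text
time: 35.15
position: [0.6431, 0.2018, 0.0878]
tool_rot: [0.867, 0.499, 0.001, 0.0]
ft_force: [0.2, -0.4, -0.5]
grip_width: 0.0253
grip_force: 30.0
ROW [-0.0, -0.0035, 0.1075, 0.0] n>=0.8 q6 0.66 pos [0.6431, 0.2018, 0.0878]
```

```bash
python3 -m handwheel '[[0,-0.003,0.03,0],[0,-0.003,0.06,0],[0,-0.003,0.085,0],[0,-0.003,0.094,0],[0,-0.003,0.094,0],[0,-0.003,0.094,0],[0,-0.003,0.094,0]]'
python3 -m handwheel '[[0,0,0.004,0],[0,0,0.008,0],[0,0,0.012,0],[0,0,0.012,0],[0,0,0.012,0]]'
```

```text
time: 35.73
position: [0.6417, 0.2023, 0.0587]
tool_rot: [0.867, 0.499, 0.0, 0.0]
ft_force: [0.8, -0.0, -1.1]
grip_width: 0.0246
grip_force: 30.0
time: 36.15
position: [0.6417, 0.2023, 0.0555]
tool_rot: [0.867, 0.499, 0.0, 0.0]
ft_force: [-1.2, -1.1, 2.1]
grip_width: 0.0248
grip_force: 30.0
```

Contact at the seated height; release and go on to the small lid.

```bash
python3 -m handwheel '[[0,0,0,0],[0,0,0,0],[0,0,0,0],[0,0,0,0],[0,0,0,0],[0,0,0,0]]' 80
python3 -m handwheel '[[0,0,-0.05,0],[0,0,-0.15,0],[0,0,-0.3,0],[0,0,-0.45,0],[0,0,-0.48,0],[0,0,-0.48,0],[0,0,-0.48,0],[0,0,-0.48,0]]'
python3 - <<'E'
from h import *
f,T=snap('wrist'); circ(f,T,'lid_medium_knob','wrist',.079)
go([.434,.173,.2])
E
```

```text
time: 36.65
position: [0.6414, 0.2023, 0.0548]
tool_rot: [0.867, 0.499, -0.0, -0.0]
ft_force: [-0.1, -0.1, -0.3]
grip_width: 0.0571
grip_force: 0.0
time: 37.32
position: [0.6401, 0.2021, 0.1974]
tool_rot: [0.867, 0.499, -0.002, -0.001]
ft_force: [0.4, -0.2, -1.0]
grip_width: 0.0694
grip_force: 0.0
lid_medium_knob 0.8 centre 642 205 diam 110 px [174. 258.] (array([200, 317]), array([116, 231])) pt [0.642 0.207 0.079]
ROW [-0.4283, -0.5449, -0.0085, 0.0] n>=5.0 q6 0.67 pos [0.6399, 0.202, 0.1965]
```

```bash
python3 -m handwheel '[[-0.428,-0.545,-0.01,0],[-0.428,-0.545,-0.01,0],[-0.428,-0.545,-0.01,0],[-0.428,-0.545,-0.01,0],[-0.428,-0.545,-0.01,0],[-0.428,-0.545,-0.01,0],[-0.428,-0.545,-0.01,0],[-0.428,-0.545,-0.01,0],[-0.428,-0.545,-0.01,0]]'
python3 - <<'E'
from h import *
f,T=snap('wrist')
circ(f,T,'lid_small_knob','wrist',.019)
for d in vision.look_for('wrist','lid_small_knob'): print(d['conf'],d['point'],px2w(f,T,d['point'],.032))
go([.434,.173,-.005])
E
```

```text
time: 38.17
position: [0.4376, 0.1735, 0.2019]
tool_rot: [0.867, 0.499, 0.001, 0.0]
ft_force: [-0.4, 0.2, -0.4]
grip_width: 0.0694
grip_force: 0.0
lid_small_knob 0.92 centre 435 175 diam 92 px [164. 257.] (array([214, 295]), array([125, 205])) pt [0.438 0.176 0.019]
0.88 [163.3, 257.0] [0.4400051  0.17924985 0.032     ]
ROW [-0.0069, -0.009, 0.6893, 0.0] n>=5.0 q6 0.67 pos [0.4372, 0.1734, 0.2018]
```

```bash
python3 -m handwheel '[[0.003,-0.005,0.13,0],[0.003,-0.005,0.26,0],[0.003,-0.005,0.39,0],[0.003,-0.005,0.52,0],[0.003,-0.005,0.6,0],[0.003,-0.005,0.65,0],[0.003,-0.005,0.675,0],[0.003,-0.005,0.688,0],[0.003,-0.005,0.688,0],[0.003,-0.005,0.688,0]]'
python3 -m handwheel '[[0,0,0,0],[0,0,0,0],[0,0,0,0],[0,0,0,0],[0,0,0,0],[0,0,0,0],[0,0,0,0],[0,0,0,0],[0,0,0,0],[0,0,0,0]]' 20 30
python3 -m handwheel '[[0,0,-0.05,0],[0,0,-0.15,0],[0,0,-0.3,0],[0,0,-0.45,0],[0,0,-0.51,0],[0,0,-0.51,0],[0,0,-0.51,0],[0,0,-0.51,0],[0,0,-0.51,0]]'
python3 - <<'E'
from h import *
inhand('lid_small_knob',.0242)
go([.60,-.26,.15])
E
```

```text
time: 39.15
position: [0.4357, 0.175, -0.0039]
tool_rot: [0.867, 0.499, 0.001, 0.0]
ft_force: [-0.3, -0.4, 0.1]
grip_width: 0.0696
grip_force: 0.0
time: 39.98
position: [0.4348, 0.1749, -0.0044]
tool_rot: [0.867, 0.499, 0.0, 0.0]
ft_force: [0.2, -0.6, 1.6]
grip_width: 0.0248
grip_force: 30.0
time: 40.73
position: [0.4331, 0.1746, 0.1469]
tool_rot: [0.867, 0.499, -0.002, -0.001]
ft_force: [0.3, -0.1, -0.7]
grip_width: 0.0252
grip_force: 30.0
lid_small_knob 0.62 left [ 10.1 -44.6 -24.2] right [ 10.5  43.3 -24.2] far [ 47.7  -5.1 -24.2]
ROW [-0.9741, 1.2076, -0.0119, 0.0] n>=11.2 q6 0.67 pos [0.4334, 0.1746, 0.1469]
```

```bash
python3 -m handwheel '[[-0.487,0.604,-0.01,0],[-0.487,0.604,-0.01,0],[-0.487,0.604,-0.01,0],[-0.487,0.604,-0.01,0],[-0.487,0.604,-0.01,0],[-0.487,0.604,-0.01,0],[-0.487,0.604,-0.01,0]]'
python3 -m handwheel '[[-0.487,0.604,0,0],[-0.487,0.604,0,0],[-0.487,0.604,0,0],[-0.487,0.604,0,0],[-0.487,0.604,0,0],[-0.487,0.604,0,0],[-0.487,0.604,0,0],[-0.487,0.604,0,0],[-0.487,0.604,0,0],[-0.487,0.604,0,0]]'
python3 - <<'E'
from h import *
jar('jar_small_mouth',.046,[.638,-.194]); inhand('lid_small_knob',.0242)
go([.638,-.196,.088])
E
```

```text
time: 41.42
position: [0.5211, -0.0478, 0.1505]
tool_rot: [0.868, 0.497, 0.0, 0.002]
ft_force: [1.2, 1.6, -0.7]
grip_width: 0.0246
grip_force: 30.0
time: 42.25
position: [0.6004, -0.2575, 0.1505]
tool_rot: [0.866, 0.5, -0.001, -0.002]
ft_force: [0.2, 0.6, -0.7]
grip_width: 0.0246
grip_force: 30.0
jar_small_mouth 0.86 free [ 0.6354 -0.1953] r 0.0451 fixed [ 0.6349 -0.1962]
lid_small_knob 0.78 left [  9.9 -44.6 -24.2] right [  9.6  43.4 -24.2] far [ 47.2  -1.4 -24.2]
ROW [0.2414, 0.0014, 0.2123, 0.0] n>=2.3 q6 -0.05 pos [0.6014, -0.2585, 0.1517]
```

```bash
python3 -m handwheel '[[0,0,0,0],[0,0,0,0],[0,0,0,0]]'
python3 - <<'E'
from h import *
for _ in range(3): jar('jar_small_mouth',.046,[.638,-.194])
go([.6355,-.196,.088])
E
```

```text
time: 42.7
position: [0.6016, -0.2595, 0.1518]
tool_rot: [0.867, 0.499, 0.0, 0.0]
ft_force: [-1.1, 0.3, -1.4]
grip_width: 0.0253
grip_force: 30.0
jar_small_mouth 0.95 free [ 0.6347 -0.1967] r 0.0459 fixed [ 0.6346 -0.1968]
jar_small_mouth 0.93 free [ 0.6351 -0.1957] r 0.0454 fixed [ 0.6348 -0.1964]
jar_small_mouth 0.98 free [ 0.6353 -0.1957] r 0.0450 fixed [ 0.6347 -0.1967]
ROW [0.241, -0.0088, 0.2118, 0.0] n>=2.3 q6 -0.05 pos [0.6015, -0.2598, 0.1515]
```

```bash
python3 -m handwheel '[[0.1,-0.007,0,0],[0.2,-0.007,0,0],[0.234,-0.007,0,0],[0.234,-0.007,0,0],[0.234,-0.007,0.05,0],[0.234,-0.007,0.12,0],[0.234,-0.007,0.18,0],[0.234,-0.007,0.215,0],[0.234,-0.007,0.215,0],[0.234,-0.007,0.215,0],[0.234,-0.007,0.215,0]]'
python3 - <<'E'
from h import *
go([.635,-.198,.0555])
E
```

```text
time: 43.92
position: [0.6356, -0.199, 0.0881]
tool_rot: [0.867, 0.499, 0.0, 0.001]
ft_force: [0.8, -0.7, -0.5]
grip_width: 0.0249
grip_force: 30.0
ROW [0.0018, -0.0037, 0.1086, 0.0] n>=0.8 q6 0.06 pos [0.6356, -0.199, 0.0881]
```

```bash
python3 -m handwheel '[[0.002,-0.003,0.03,0],[0.002,-0.003,0.06,0],[0.002,-0.003,0.085,0],[0.002,-0.003,0.094,0],[0.002,-0.003,0.094,0],[0.002,-0.003,0.094,0],[0.002,-0.003,0.094,0]]'
python3 -m handwheel '[[0,0,0.004,0],[0,0,0.008,0],[0,0,0.012,0],[0,0,0.012,0],[0,0,0.012,0]]'
```

```text
time: 44.5
position: [0.6347, -0.1971, 0.059]
tool_rot: [0.867, 0.499, 0.0, 0.0]
ft_force: [0.5, 0.2, -1.7]
grip_width: 0.0249
grip_force: 30.0
time: 44.92
position: [0.6347, -0.1971, 0.0558]
tool_rot: [0.867, 0.499, 0.0, 0.0]
ft_force: [-1.2, 0.8, 2.4]
grip_width: 0.025
grip_force: 30.0
```

Contact at seated height. Release, retreat aside and inspect.

```bash
python3 -m handwheel '[[0,0,0,0],[0,0,0,0],[0,0,0,0],[0,0,0,0],[0,0,0,0],[0,0,0,0]]' 80
python3 -m handwheel '[[0,0,-0.05,0],[0,0,-0.15,0],[0,0,-0.3,0],[0,0,-0.45,0],[0,0,-0.48,0],[0,0,-0.48,0],[0,0,-0.48,0],[0,0,-0.48,0]]'
python3 - <<'E'
from h import *
f,T=snap('wrist'); circ(f,T,'lid_small_knob','wrist',.079)
E
python3 -m handwheel '[[-0.6,-0.3,-0.2,0],[-0.6,-0.3,-0.2,0],[-0.6,-0.3,-0.2,0],[-0.6,-0.3,-0.2,0],[-0.6,-0.3,-0.2,0],[-0.6,-0.3,-0.2,0],[-0.6,-0.3,-0.2,0],[-0.6,-0.3,-0.2,0],[-0.6,-0.3,-0.2,0]]'
python3 - <<'E'
from h import *
f,T=snap('side'); cv2.imwrite('pics/s13.png',cv2.resize(f['frame'][140:320,220:360,::-1],None,fx=3.33,fy=3.33,interpolation=cv2.INTER_CUBIC))
E
```

```text
time: 45.42
position: [0.6344, -0.197, 0.0551]
tool_rot: [0.867, 0.499, -0.0, -0.0]
ft_force: [-0.1, 0.1, 0.0]
grip_width: 0.0573
grip_force: 0.0
time: 46.08
position: [0.6333, -0.1965, 0.1977]
tool_rot: [0.867, 0.499, -0.001, -0.001]
ft_force: [-0.1, -0.2, 0.0]
grip_width: 0.0696
grip_force: 0.0
lid_small_knob 0.72 centre 635 -196 diam 92 px [176. 261.] (array([211, 308]), array([129, 223])) pt [ 0.636 -0.194  0.079]
time: 46.93
position: [0.4667, -0.3065, 0.2579]
tool_rot: [0.866, 0.499, -0.0, -0.001]
ft_force: [-0.8, 0.3, -0.7]
grip_width: 0.0696
grip_force: 0.0
```

View pics/s13.png

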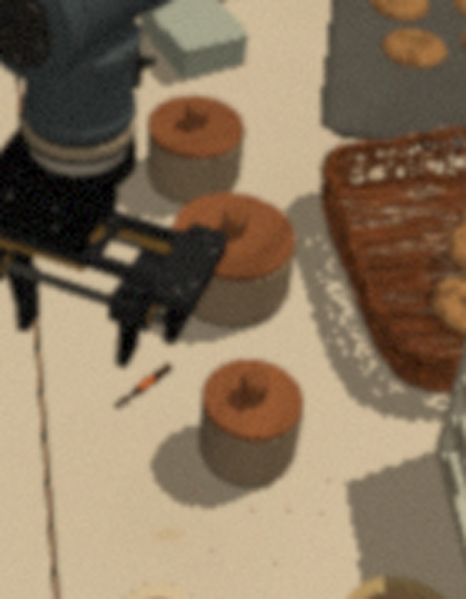

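All three jars show their own-size lid seated level: medium at (195,125), large at (235,235) and small at (250,400). The gripper is clear of all of them.

```bash
python3 -c "
from rig import job
print(job.hand_in())"
```

```text
the job is handed in; nothing more can be done
None
```

The job is handed in: all three jars now have one packet each (I put the two from the table into the large and small jars), and each is closed with its own lid, seated level in the last picture, after about 47 s of the 128 s allowed.

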